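# Fetch the salt and the herbs from behind the oil and vinegar

### The arm

A 7-joint arm with a two-finger parallel gripper is mounted at the origin on a cart in front of the work surface, level with it; the furniture and walls round the work are solid. World frame = base frame: x ahead of the robot, y to its left, z up, the work surface at z = 0. Lengths are in mm, angles in rad, forces in N, time in s.
With the tool pointing down it reaches from about 400 to 875 mm from the base axis. Payload 4.4 kg.
Tool frame: the origin (TCP) lies at the very end of the fingers, on their centre line; the grasp point (between the pads) lies 19 mm behind it; z points along the fingers, y is the line along which they close (so a half turn about z gives the same grasp; the last joint's range is limited). The gripper opens to 85 mm and grips with 20 to 120 N. Pads are 22 mm wide; open, the fingers measure 114 mm over their backs; the gripper's body (76 mm by 85 mm) begins 54 mm behind the grasp point. The pads swing forward as they close: fully open they stand 13 mm farther back than shut.
Start: joints at [1.035, 0.628, 0.038, 1.517, -0.027, 0.996, -0.02], TCP at [294.288, -579.579, 231.313] pointing down, gripper open.
Joint ranges: [-3.06, 3.06], [-0.37, 2.12], [-1.25, 1.32], [0.18, 2.47], [-1.1, 4.24], [0.23, 1.98], [-2.94, 2.94]. Speed limits (rad/s): [2.57, 2.57, 3.14, 3.14, 3.14, 3.14, 3.14].

### API

Orientations are given as [roll, pitch, yaw] about the fixed x, y, z axes, in that order (R = Rz(yaw) Ry(pitch) Rx(roll)).
In Python, from cell import monitor, viewer, workorder gives the robot as it stands.
- The arm moves only by the tool arm_command, never from a script. Its argument "series" is one flat list of numbers, 5 for each row, row after row: the opening in per cent of the stroke, from 0 (shut) to 100 (fully open), then the shift along the tool's x, y, z in cm, then the turn about the tool's z in degrees. In form: [claw, x, y, z, roll, claw, x, y, z, roll, ...]. A call has exactly 5 rows; each row is the pose to reach, as a shift and turn from the pose commanded when the call began, along the tool's axes at that moment; what a row does not reach only later rows make up. A row lasts 1/12 s, in which the tool goes at most 41.7 mm and 7.16 degrees, less where a joint would pass 70% of its speed; a pose out of reach is approached as far as the arm can. A call with a gripper value outside its range is refused whole. The fingers move at their own pace and stop on an object; the grip force is fixed at half the most. Time passes only in rows, so rows that repeat a pose let the fingers close, or fill a call up. It gives the time, the measured TCP pose, the force, the opening and the grip force at its end, in the units of the state.
- monitor.read_state(): the state, without advancing time (a new reading comes with each control period).
- viewer.get_image(name): name is "scene" or "top" or "wrist"; returns (picture, depth): 420x560x3 uint8, red, green, blue; 420x560 float32, mm along the optical axis (not along the pixel's ray), 0 where there is no reading.
- viewer.camera_model(name): a dict with "mtx" (3x3 intrinsics, pixels), "R" (3x3) and "t" (3): a world point X has camera coordinates R X + t. Camera axes: x right, y down, z forward; pixel columns grow to the right and rows downward; lengths in mm; the calibration is good to about 2 mm. A picture is of the moment at which its call begins: read the wrist's pose just before it. camera_model takes no time and is no camera call; for the wrist camera it gives the pose at the moment of the call.
- workorder.finish_job(): hands the job in; it is judged then, once.
The state is a dict: "clock": time; "qpos": joint angles; "qd": joint speeds; "tau": joint torques, N m; "eef_pos": TCP position; "tool_rot": TCP orientation; "force": force on the tool from outside, world axes, zero at the start; "torque": the same for the moment, N m; "width": finger opening in mm; "gripper_force": force on a finger pad.
Only numpy, scipy, OpenCV 4.12 (cv2) and the standard library are available. Lean on these libraries where they do the work, as an engineer would, in place of code of your own. Each camera call takes 0.05 s, during which the arm holds its last target. There are 200 camera calls.

### The job

The salt shaker and the herb jar belong in the wooden cruet stand, but they are hemmed in at the back of the bamboo condiment tray, between its high sides and behind the oil and vinegar bottles. Stand the two bottles aside on the two green coasters, one on each, then put the salt shaker and the herb jar into the two wells of the stand, one in each (either way round), and only then put each bottle back in the tray exactly where it stood. Set everything down gently and upright; do not drop or tip anything.

Things in the scene. Friction and masses are not known exactly. Their poses are not given: they have to be found in the camera images.
- tray: Fixed bamboo tray, 156 (x) by 181 mm (y), 7 mm walls; origin: centre of underside, x from front to back. A divider at y = 0 parts two bays, 142 x 80 mm inside, floor 6 mm up. Walls are 26 mm high, but side walls and divider rise to 82 mm in the back half (x > 0). In each bay a bottle stands in front (x -30, y +-43 mm), the salt or herb jar close behind (x +32 mm); which is where varies.
- oil_center (a point): Oil bottle: tall round green glass, paper label, loose, 0.27-0.5 kg; body 64 mm across up to 158 mm, neck 27 mm across from 184 to 226 mm, 29 mm steel collar to 242 mm, thin slanting pourer to 260 mm. Point: on its axis, 115 mm above its underside; z is its axis. Take it by the neck, 90 mm above this point.
- vinegar_center (a point): Vinegar bottle: shorter round amber glass, paper label, loose, 0.27-0.5 kg; body 64 mm across up to 150 mm, neck 29 mm across from 172 mm, flat black cap 35 mm across from 192 to 216 mm (the top). Point: on its axis, 100 mm above its underside; z is its axis. Take it by the cap, 104 mm above this point.
- salt_center (a point): Salt shaker: round clear shaker with a grey domed top, loose, 44 mm in diameter, 90 mm high, about 0.1 kg, narrowing to 34 mm in its upper 20 mm; take it 5 to 15 mm above this point. Point: its centre, 45 mm above its underside; z is its axis.
- herb_center (a point): Herb jar: round spice jar with a white lid and a label with green leaves, loose, 47 mm in diameter, 98 mm high, about 0.1 kg. Point: its centre, 49 mm above its underside; z is its axis. Take it 15 to 30 mm above this point, so that the lid stays clear of the gripper's body.
- stand_hole0 (a point): Fixed wooden cruet stand, dark brown block 82 x 158 x 22 mm with two flat-bottomed round wells, 62 mm across and 12 mm deep, 74 mm apart along its length. Point: centre of the mouth of one well, 22 mm above the worktop (its floor is 10 mm above the worktop). y runs along the stand, away from the other well.
- stand_hole1 (a point): Centre of the mouth of the other well of the stand, alike; the first well lies 74 mm along +y.
- coaster_a_top (a point): Square green coaster lying alone on the worktop, fixed, 98 x 98 x 6 mm. Point: centre of its upper face, 6 mm above the worktop. (The small stack of coasters at the back is not used.)
- coaster_b_top (a point): The other such coaster lying alone. Point: centre of its upper face.
Things that resemble listed ones, but are neither listed nor needed, are in the scene too. Leave any black or red look-alike of the part that bears herb_center alone.

How it is judged:
By the outcome, as a careful person would: the job done as asked, in the order asked, and still so for the second after the job is handed in, with the robot touching nothing.
It also fails if it takes over 122 s, if anything falls off the work surface, if the arm or the gripper's body presses on something with over 40 N, if the wrist force passes 120 N, or if a joint passes its speed limit or range.

## Working session

There is one attempt and no reset: what is moved stays moved. The work goes in short steps, Python scripts to look and compute and a tool call to move; the robot and the scene stay as the last step left them, time stands still between calls to the robot, and variables do not carry over. Pictures are saved under pics/ and viewed, at most 14 in all, crops included, and the job is handed in when it is done.

Besides the shell and the picture viewer there is one more tool, called after "Call:" as name(argument=value, ...) on one line, values as JSON. arm_command: Moves the arm, as the interface text tells. Its arguments: {"type":"object","properties":{"series":{"type":"array","items":{"type":"number"}}},"required":["series"]}

```bash
ls; mkdir -p pics
python3 - <<'E'
from cell import monitor, viewer
import cv2,numpy as np
s=monitor.read_state();print({k:np.round(v,3).tolist() for k,v in s.items()})
for n in("scene","top"):
    im,d=viewer.get_image(n);m=viewer.camera_model(n)
    np.savez(f"pics/{n}.npz",im=im,d=d,**m)
    cv2.imwrite(f"pics/{n}0.png",cv2.resize(im[...,::-1],(800,600),interpolation=cv2.INTER_CUBIC))
    print(n,m)
E
```

```text
pics
{'clock': 0.0, 'qpos': [1.035, 0.629, 0.038, 1.518, -0.027, 0.996, -0.02], 'qd': [-0.0, -0.0, 0.001, 0.0, -0.001, -0.0, -0.002], 'tau': [-0.0, -56.339, 1.226, -19.344, 0.011, 0.011, 0.0], 'eef_pos': [293.983, -579.001, 230.367], 'tool_rot': [-3.14, 0.0, 0.47], 'force': [-0.027, 0.491, 0.038], 'torque': [0.01, 0.002, 0.046], 'gripper_force': 0.0, 'width': 85.31}
scene {'mtx': array([[379.91069684,   0.        , 277.09406921],
       [  0.        , 379.91069684, 208.0120899 ],
       [  0.        ,   0.        ,   1.        ]]), 'R': array([[-0.68960085, -0.72395058,  0.01860705],
       [-0.4605095 ,  0.41854016, -0.78278678],
       [ 0.55891115, -0.54837915, -0.62201177]]), 't': array([388.30806998, 337.68138654, 637.9869847 ])}
top {'mtx': array([[382.16524266,   0.        , 287.33333436],
       [  0.        , 382.16524266, 210.11760853],
       [  0.        ,   0.        ,   1.        ]]), 'R': array([[-0.00177455, -0.99998706,  0.00476807],
       [-0.98987255,  0.00107974, -0.14195484],
       [ 0.14194785, -0.00497169, -0.98986165]]), 't': array([-15.06080828, 537.38985017, 890.33550154])}
```

View pics/scene0.png

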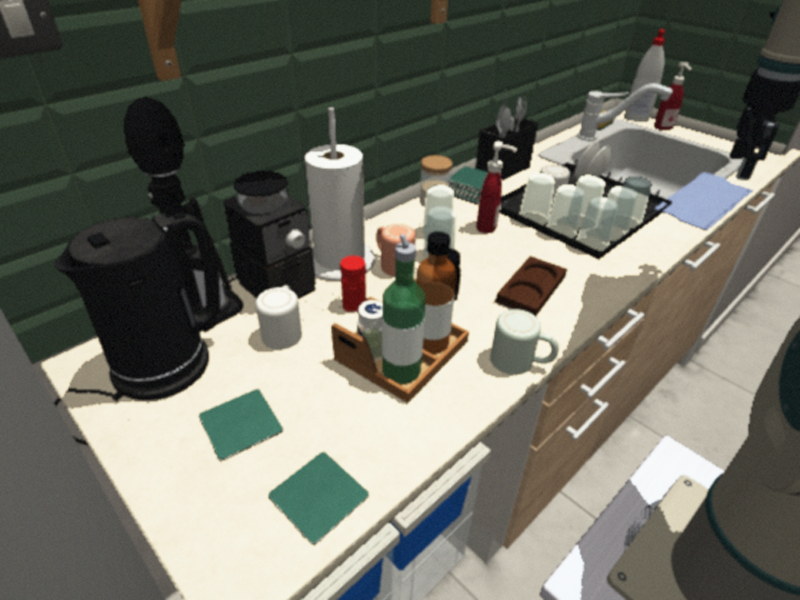

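View pics/top0.png

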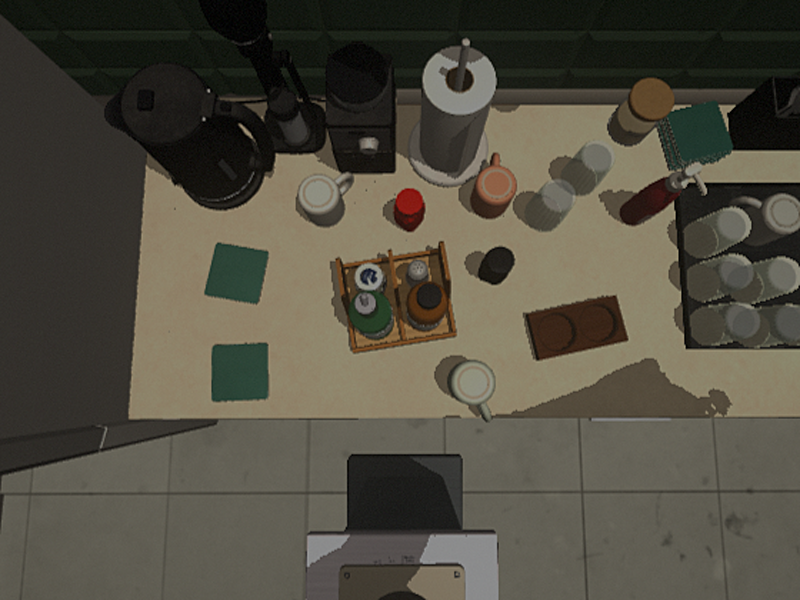

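Scene picture: tray centre about (400,350), stand (530,285), coasters (240,423) and (318,495). Top picture: oil (366,303), white-lidded jar (370,277), vinegar (430,295), grey-topped shaker (418,268). The jar candidates are white lid in the tray (370,277), red (408,208) and black (496,262). The white-lidded one in the tray fits the description; I'll confirm it in a crop.

```bash
cat > h.py <<'E'
import numpy as np,cv2
from cell import monitor,viewer
def load(n): return dict(np.load(f"pics/{n}.npz"))
def px(m,u,v,z):
    "world point of pixel u,v (560x420 image) on plane z"
    r=m["R"].T@np.linalg.solve(m["mtx"],[u,v,1.]); c=-m["R"].T@m["t"]
    return c+r*(z-c[2])/r[2]
def proj(m,X):
    p=m["mtx"]@(m["R"]@np.asarray(X,float)+m["t"]); return p[:2]/p[2]
def crop(im,u0,v0,u1,v1,f,name):
    cv2.imwrite(f"pics/{name}.png",cv2.resize(im[v0:v1,u0:u1,::-1],None,fx=f,fy=f,interpolation=cv2.INTER_CUBIC))
E
python3 - <<'E'
from h import *
m=load("top")
for n,u,v,z in[("oil",366,297,245),("vin",430,293,216),("herb",370,276,104),("salt",418,266,96),("w",558,333,22),("w",600,322,22),("ca",237,272,6),("cb",240,372,6)]:
    print(n,px(m,u*.7,v*.7,z).round(1))
im=m["im"]
im=np.clip(im*1.8,0,255).astype(np.uint8)
crop(im,225,165,335,250,7,"tray")
crop(im,360,200,445,255,7,"stand")
crop(im,135,160,200,290,4,"coast")
E
```

```text
oil [512.   43.9 245. ]
vin [521.8 -41.8 216. ]
herb [566.8  48.8 104. ]
salt [584.6 -27.7  96. ]
w [ 482.4 -269.4   22. ]
w [ 501.3 -342.7   22. ]
ca [592.8 291.2   6. ]
cb [417.1 278.4   6. ]
```

View pics/tray.png

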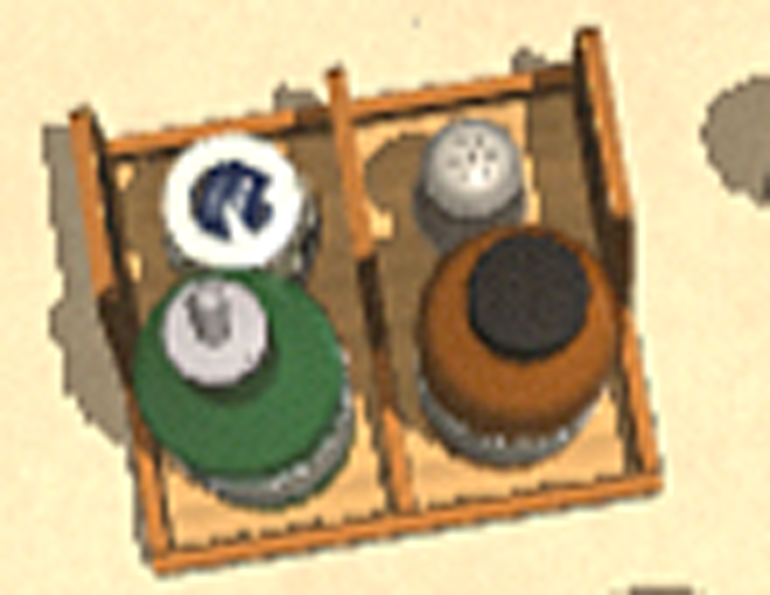

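View pics/stand.png

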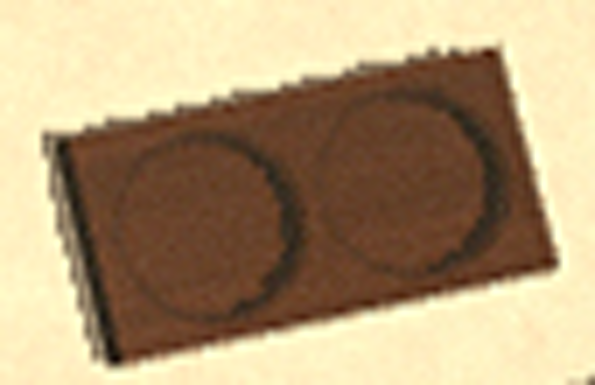

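View pics/coast.png

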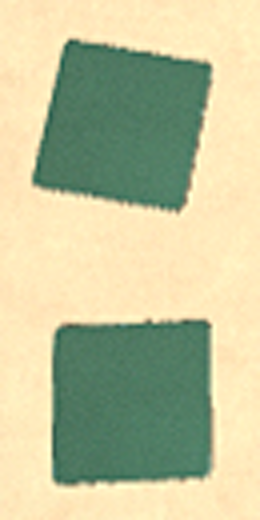

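The crop confirms the white-lidded jar with a printed lid, in the tray's left bay at crop (233,203), as the herb jar, with salt at (470,168). The red and black look-alikes stand outside the tray. Vinegar cap is at (528,297), oil collar at (215,333), stand top corners at (65,145), (500,48), (558,265), (117,362). Both coasters are clear.

Run:
```python
from h import *
m=load("top")
P=lambda u,v,z,o=(225,165),f=7: px(m,u/f+o[0]-.5*0,v/f+o[1],z)[:2]
for n,u,v,z in[("oil",215,333,248),("vin",528,297,222),("herb",233,203,104),("salt",472,160,90),("fl",158,572-8,26),("fr",660,485,26),("bl",82,112,82),("br",590,32,82)]:
    print(n,P(u,v,z).round(1))
fl,fr,bl,br=[P(*a) for a in[(155,564,26),(660,485,26),(75,112,82),(597,32,82)]]
oil,vin=P(215,333,248),P(528,297,222)
d=fl-fr+bl-br; th=np.arctan2(-d[0],d[1]);d2=oil-vin; print("yaw front/back/both/bottles",[np.degrees(np.arctan2(-a[0],a[1])).round(2) for a in(fl-fr,bl-br,d,d2)], np.linalg.norm(fl-fr),np.linalg.norm(bl-br),np.linalg.norm(d2))
R=lambda t:np.array([[np.cos(t),-np.sin(t)],[np.sin(t),np.cos(t)]])
c=(fl+fr+bl+br)/4; print("centre",c, "bottles pred",c+R(th)@[-30,43],c+R(th)@[-30,-43],c+R(th)@[32,43],c+R(th)@[32,-43])
S=[P(u,v,22,(360,200)) for u,v in[(65,145),(500,48),(558,265),(117,362)]];S=np.array(S)
sc=S.mean(0);ax=(S[0]+S[3]-S[1]-S[2]);ax/=np.linalg.norm(ax);print("stand",sc,"wells",sc+37*ax,sc-37*ax, np.linalg.norm(S[0]-S[1]))
for n,c4 in(("A",[(70,40),(211,64),(182,210),(34,185)]),("B",[(56,326),(210,321),(212,474),(56,484)])):
    print(n,np.mean([P(u,v,6,(135,160),4) for u,v in c4],0))
# depth check
d=m["d"]
for u,v in((228,246),(528,297)):
    print(d[int(v/7+165),int(u/7+225)])
```

```text
oil [502.7  44.5]
vin [516.3 -40.4]
herb [565.   50.4]
salt [582.  -27.5]
fl [452.2  80.9]
fr [479.4 -93.8]
bl [600.  102.7]
br [627.4 -67.4]
yaw front/back/both/bottles [np.float64(8.8), np.float64(8.89), np.float64(8.84), np.float64(9.08)] 177.79494572213727 176.86860774275772 85.96182397915
centre [539.77148873   5.83342505] bottles pred [503.51757961  43.71025272] [516.73865656 -41.26740978] [564.7805456   53.24172679] [578.00162255 -31.73593571]
stand [ 492.04866699 -303.64433142] wells [ 484.15782265 -267.49554754] [ 499.93951133 -339.79311529] 159.21036262806012
A [591.05501439 290.70030829]
B [417.64643544 277.51884802]
864.4032
744.13434
```

Call:
arm_command(series=[100, 0, 0, -4, -7, 100, 0, 0, -8, -14, 100, 0, 0, -12, -21, 100, 0, 0, -14, -28, 100, 0, 0, -14, -35])

```text
clock: 0.52
eef_pos: [295.4, -581.7, 377.3]
tool_rot: [3.133, 0.006, 1.086]
force: [0.1, 0.1, 0.1]
width: 85.4
gripper_force: 0.0
```

Call:
arm_command(series=[100, 4, -0.67, 0, -7, 100, 8, -1.34, 0, -14, 100, 12, -2, 0, -21, 100, 16, -2.68, 0, -28, 100, 20, -3.35, 0, -35])

```text
clock: 0.93
eef_pos: [358.9, -385.3, 371.0]
tool_rot: [-3.141, -0.0, 1.697]
force: [2.1, 0.4, 0.0]
width: 85.8
gripper_force: 0.0
```

Call:
arm_command(series=[100, 3.7, 1.7, 0, -2, 100, 7.4, 3.4, 0, -2, 100, 11.1, 5.1, 0, -2, 100, 14.8, 6.8, 0, -2, 100, 18.5, 8.5, 0, -2])

```text
clock: 1.35
eef_pos: [420.8, -191.6, 371.2]
tool_rot: [-3.141, 0.0, 1.726]
force: [0.8, 0.6, -0.2]
width: 85.3
gripper_force: 0.0
```

Call:
arm_command(series=[100, 3.6, 1.9, 0, 0, 100, 7.2, 3.8, 0, 0, 100, 10.8, 5.7, 0, 0, 100, 14.4, 7.6, 0, 0, 100, 18, 9.5, 0, 0])

```text
clock: 1.77
eef_pos: [486.9, 0.8, 371.2]
tool_rot: [-3.141, 0.0, 1.726]
force: [1.5, -0.6, -0.4]
width: 85.5
gripper_force: 0.0
```

Call:
arm_command(series=[100, 3.3, 1.8, 0, 0, 100, 4.2, 2.3, 0, 0, 100, 4.2, 2.3, 0, 0, 100, 4.2, 2.3, 0, 0, 100, 4.2, 2.3, 0, 0])

```text
clock: 2.18
eef_pos: [502.7, 42.2, 370.9]
tool_rot: [-3.14, 0.001, 1.724]
force: [-0.3, -0.1, -0.0]
width: 85.5
gripper_force: 0.0
```

Run:
```python
from h import *
s=monitor.read_state();m=viewer.camera_model("wrist");im,d=viewer.get_image("wrist")
np.savez("pics/w1.npz",im=im,d=d,**m);print(s["eef_pos"],s["tool_rot"])
for n,X in(("oil",(503.2,44.2,248)),("vin",(516.5,-41,222)),("herb",(565,51,104)),("salt",(580.5,-29,96))): print(n,proj(m,X)*800/560)
cv2.imwrite("pics/w1.png",cv2.resize(im[...,::-1],(800,600)))
```

```text
[502.72763166  42.24647884 370.92923224] [-3.14027599e+00  1.25063211e-03  1.72425735e+00]
oil [388.56670524 283.22596104]
vin [388.87143491 413.58919476]
herb [470.01490203 242.76210035]
salt [468.4697294  339.39591242]
```

View pics/w1.png

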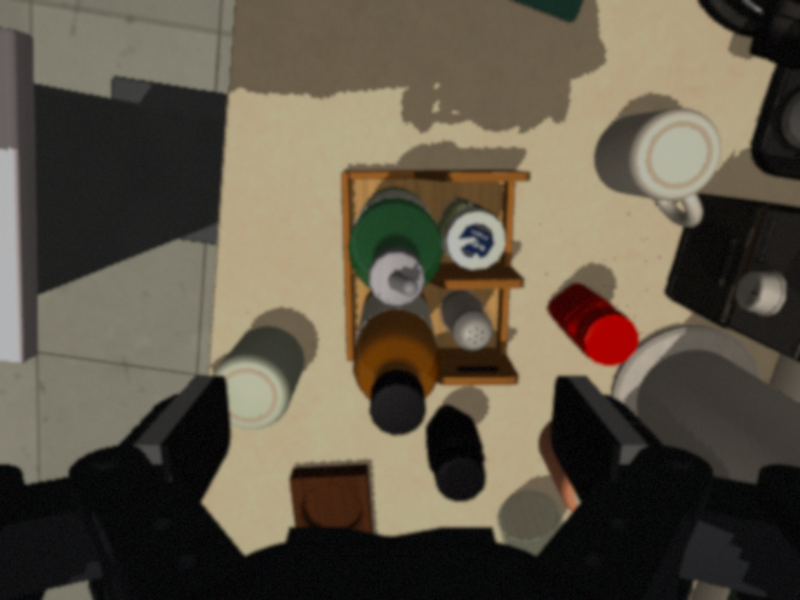

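Wrist view: oil collar at (396,278), vinegar cap at (398,401), herb lid at (475,240), salt top at (472,330). These sit several pixels off the predictions, so I'll compare both cameras with depth.

Run:
```python
from h import *
def bp(m,u,v,w=3):
    u,v=int(round(u)),int(round(v)); z=np.median(m["d"][v-w:v+w+1,u-w:u+w+1])
    return m["R"].T@(np.linalg.solve(m["mtx"],[u,v,1])*z-m["t"])
w=load("w1");t=load("top")
print("wrist cam",-w["R"].T@w["t"],w["R"].round(3).tolist())
for n,a,b,z in(("oil",(390,278),(215,333),248),("vin",(398,401),(528,297),222),("herb",(475,240),(233,203),104),("salt",(472,330),(472,168),96)):
    a=np.array(a)*.7;b=np.array(b)/7+[225,165]
    print(n,"wrist d",bp(w,*a,1).round(1),"plane",px(w,*a,z).round(1),"top d",bp(t,*b,1).round(1),"plane",px(t,*b,z).round(1))
# floor check
print(bp(w,300*.7,140*.7),bp(t,300*.7,450*.7*.8))
```

```text
wrist cam [494.31018215 107.5853143  512.82940485] [[0.988, 0.154, -0.001], [0.149, -0.955, 0.258], [0.039, -0.255, -0.966]]
oil wrist d [503.3  48.1 254. ] plane [503.5  47.  248. ] top d [501.3  43.6 252.3] plane [502.7  44.5 248. ]
vin wrist d [521.1 -32.8 221. ] plane [520.6 -32.1 222. ] top d [517.1 -39.6 222.1] plane [516.3 -40.4 222. ]
herb wrist d [568.   53.5 103.2] plane [568.4  53.7 104. ] top d [565.2  51.1 103. ] plane [565.   50.4 104. ]
salt wrist d [581.8 -21.3  93.7] plane [581.8 -20.6  96. ] top d [578.2 -26.4  95.4] plane [578.1 -27.3  96. ]
[410.31177871 106.05210136  -0.4551567 ] [437.74324869 176.82192857  -0.49559116]
```

Call:
arm_command(series=[100, 0, 0, 4, 0, 100, 0, 0, 8, 0, 100, 0, 0, 12, 0, 100, 0, 0, 14, 0, 100, 0, 0, 14, 0])

```text
clock: 2.65
eef_pos: [499.7, 41.3, 227.3]
tool_rot: [-3.132, 0.0, 1.724]
force: [0.4, -0.1, -0.1]
width: 85.5
gripper_force: 0.0
```

Call:
arm_command(series=[100, 0, 0, 2, 0, 100, 0, 0, 3.8, 0, 100, 0, 0, 3.8, 0, 100, 0, 0, 3.8, 0, 100, 0, 0, 3.8, 0])

```text
clock: 3.07
eef_pos: [504.0, 43.4, 194.7]
tool_rot: [3.14, 0.001, 1.725]
force: [-0.3, 0.4, -0.4]
width: 85.5
gripper_force: 0.0
```

Run:
```python
from h import *
im,d=viewer.get_image("wrist");s=monitor.read_state();m=viewer.camera_model("wrist")
np.savez("pics/w2.npz",im=im,d=d,**m);print(s["eef_pos"],s["tool_rot"],s["force"])
p=np.array(s["eef_pos"]);print("tcp px",proj(m,p)*800/560,proj(m,p+[0,0,40])*800/560, proj(m,[503.2,44.2,248])*800/560)
cv2.imwrite("pics/w2.png",cv2.resize(im[...,::-1],(800,600)))
```

```text
[503.87895862  43.54179276 194.57623732] [3.13969901e+00 5.08379516e-04 1.72509918e+00] [-0.1718767   0.3570728   0.18712111]
tcp px [384.34867494 390.00469758] [382.89302292 469.31231622] [379.1596046  505.92457895]
```

View pics/w2.png

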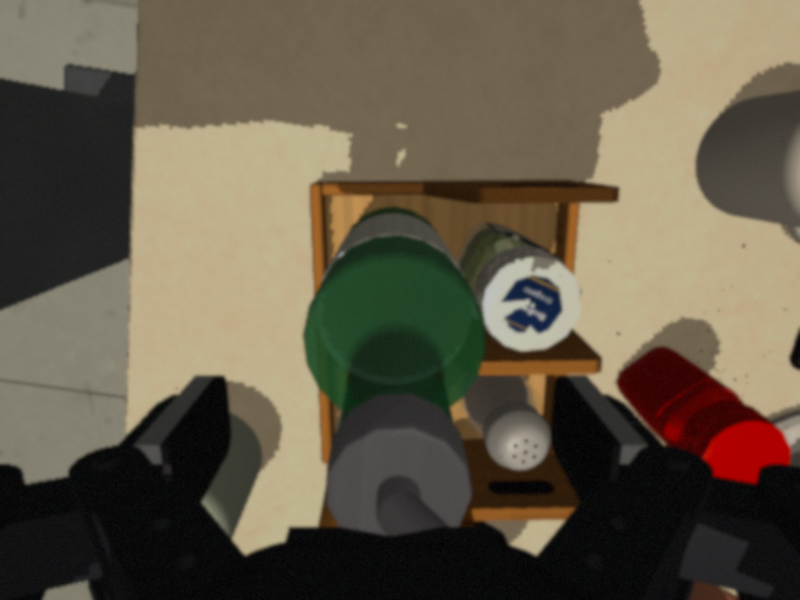

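Wrist view: collar centred at about (399,470) between the fingers, whose inner edges are at columns 228 and 556. That is about 1 mm off in tool y. Shift 1 mm and grip.

Call:
arm_command(series=[100, 0, 0.1, 0, 0, 40, 0, 0.1, 0, 0, 20, 0, 0.1, 0, 0, 0, 0, 0.1, 0, 0, 0, 0, 0.1, 0, 0])

```text
clock: 3.53
eef_pos: [504.2, 44.3, 193.5]
tool_rot: [3.141, 0.0, 1.726]
force: [-0.3, 0.2, 1.2]
width: 38.7
gripper_force: 0.0
```

Call:
arm_command(series=[0, 0, 0, 0, 0, 0, 0, 0, 0, 0, 0, 0, 0, 0, 0, 0, 0, 0, 0, 0, 0, 0, 0, 0, 0])

```text
clock: 3.95
eef_pos: [504.6, 44.4, 193.7]
tool_rot: [3.14, 0.0, 1.726]
force: [0.0, 1.0, 4.4]
width: 26.1
gripper_force: 59.4
```

Call:
arm_command(series=[0, 0, 0, -1, 0, 0, 0, 0, -3, 0, 0, 0, 0, -6, 0, 0, 0, 0, -9, 0, 0, 0, 0, -11, 0])

```text
clock: 4.37
eef_pos: [503.8, 44.6, 305.5]
tool_rot: [3.141, -0.0, 1.727]
force: [0.4, -0.4, -2.9]
width: 25.9
gripper_force: 59.7
```

Call:
arm_command(series=[0, 1.5, 0.8, 0, 0, 0, 4, 2.2, 0, 0, 0, 6.5, 3.5, 0, 0, 0, 9, 4.9, 0, 0, 0, 11.5, 6.2, 0, 0])

```text
clock: 4.78
eef_pos: [546.9, 168.1, 302.9]
tool_rot: [-3.139, 0.001, 1.726]
force: [0.7, -0.2, -3.7]
width: 26.1
gripper_force: 59.7
```

Call:
arm_command(series=[0, 2.5, 1.4, 0, 0, 0, 5, 2.8, 0, 0, 0, 7.5, 4.1, 0, 0, 0, 10, 5.4, 0, 0, 0, 11.5, 6.3, 0, 0])

```text
clock: 5.2
eef_pos: [590.7, 294.2, 302.4]
tool_rot: [-3.139, -0.002, 1.729]
force: [-0.6, -0.4, -3.1]
width: 25.8
gripper_force: 59.6
```

Call:
arm_command(series=[0, 0, 0, 0, 0, 0, 0, 0, 2, 0, 0, 0, 0, 4.5, 0, 0, 0, 0, 7, 0, 0, 0, 0, 9, 0])

```text
clock: 5.62
eef_pos: [590.4, 289.0, 210.8]
tool_rot: [-3.137, 0.002, 1.726]
force: [1.3, -1.1, -3.4]
width: 26.0
gripper_force: 59.7
```

Run:
```python
from h import *
im,d=viewer.get_image("scene");s=monitor.read_state();print(s["eef_pos"],s["tool_rot"],s["force"],s["width"])
crop(im,90,90,330,390,2,"s2")
```

```text
[588.56437982 287.59888231 206.70414166] [-3.13098561  0.00453675  1.72638591] [-1.12784918 -0.83815197 -7.18411486] 25.852714474590613
```

View pics/s2.png

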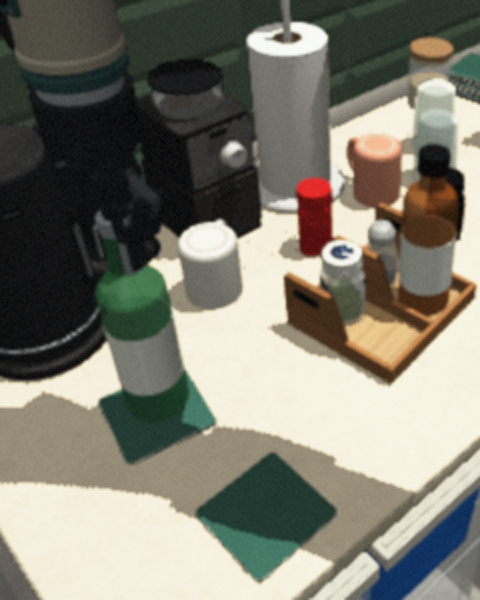

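The oil bottle hangs over coaster A, its base at about (155,410) in the crop and clear of the edges. Now lower gently.

Call:
arm_command(series=[0, 0, 0, 0, 0, 0, 0, 0, 0.5, 0, 0, 0, 0, 1, 0, 0, 0, 0, 1.4, 0, 0, 0, 0, 1.6, 0])

```text
clock: 6.08
eef_pos: [592.1, 290.9, 197.6]
tool_rot: [3.141, -0.0, 1.726]
force: [0.5, 0.4, -3.7]
width: 26.0
gripper_force: 59.8
```

Call:
arm_command(series=[0, 0, 0, 0, 0, 0, 0, 0, 0.1, 0, 0, 0, 0, 0.2, 0, 0, 0, 0, 0.3, 0, 0, 0, 0, 0.3, 0])

```text
clock: 6.5
eef_pos: [591.9, 290.8, 194.2]
tool_rot: [-3.141, 0.0, 1.726]
force: [-0.4, 0.5, -3.8]
width: 26.2
gripper_force: 59.8
```

Call:
arm_command(series=[0, 0, 0, 0.05, 0, 0, 0, 0, 0.1, 0, 0, 0, 0, 0.1, 0, 0, 0, 0, 0.1, 0, 0, 0, 0, 0.1, 0])

```text
clock: 6.92
eef_pos: [592.0, 290.9, 193.3]
tool_rot: [-3.142, -0.0, 1.726]
force: [1.0, 0.7, -3.2]
width: 26.1
gripper_force: 59.9
```

Call:
arm_command(series=[0, 0, 0, 0.05, 0, 0, 0, 0, 0.05, 0, 0, 0, 0, 0.1, 0, 0, 0, 0, 0.1, 0, 0, 0, 0, 0.1, 0])

```text
clock: 7.33
eef_pos: [592.3, 291.1, 193.2]
tool_rot: [3.14, -0.0, 1.726]
force: [-0.0, -0.2, 4.3]
width: 26.2
gripper_force: 60.6
```

Call:
arm_command(series=[40, 0, 0, 0, 0, 70, 0, 0, 0, 0, 100, 0, 0, 0, 0, 100, 0, 0, 0, 0, 100, 0, 0, 0, 0])

```text
clock: 7.75
eef_pos: [592.5, 291.2, 192.8]
tool_rot: [3.14, -0.0, 1.726]
force: [1.0, -0.2, 3.7]
width: 80.5
gripper_force: 0.0
```

Call:
arm_command(series=[100, 0, 0, 0, 0, 100, 0, 0, -2, 0, 100, 0, 0, -5, 0, 100, 0, 0, -8, 0, 100, 0, 0, -11, 0])

```text
clock: 8.17
eef_pos: [591.0, 290.5, 302.4]
tool_rot: [-3.139, 0.001, 1.727]
force: [0.4, -0.9, 0.0]
width: 85.1
gripper_force: 0.0
```

Call:
arm_command(series=[100, -3.5, -1.4, 0, 0, 100, -7, -2.8, 0, 0, 100, -10.5, -4.1, 0, 0, 100, -14, -5.5, 0, 0, 100, -17.5, -6.9, 0, 0])

```text
clock: 8.58
eef_pos: [549.5, 105.5, 301.5]
tool_rot: [-3.139, 0.0, 1.727]
force: [0.6, -1.0, -0.6]
width: 85.5
gripper_force: 0.0
```

Call:
arm_command(series=[100, -3.5, -1.4, 0, 0, 100, -7, -2.8, 0, 0, 100, -10.5, -4.1, 0, 0, 100, -14.1, -5.55, 0, 0, 100, -14.1, -5.55, 0, 0])

```text
clock: 9.0
eef_pos: [515.1, -50.6, 301.0]
tool_rot: [-3.136, 0.005, 1.714]
force: [0.2, -0.2, 0.0]
width: 85.1
gripper_force: 0.0
```

Run:
```python
from h import *
im,d=viewer.get_image("scene");im2,d2=viewer.get_image("wrist");s=monitor.read_state();m=viewer.camera_model("wrist");print(s["eef_pos"],s["tool_rot"],s["force"],s["width"])
p=np.array(s["eef_pos"])
print([ (proj(m,p+[0,0,k])).round() for k in(0,-40,-80)], proj(m,[517,-40.5,222]).round())
a=cv2.resize(im[60:330,80:350,::-1],(400,400));b=cv2.resize(im2[...,::-1],(400,300));b=np.vstack([b,np.zeros((100,400,3),np.uint8)])
cv2.imwrite("pics/s3.png",np.hstack([a,b]))
```

```text
[516.9760737  -42.63152958 301.66605675] [-3.13967877e+00 -6.53530373e-05  1.72193155e+00] [ 0.43441486  0.5783579  -1.37087646] 85.19845452180189
[array([269., 273.]), array([270., 240.]), array([271., 218.])] [271. 215.]
```

View pics/s3.png

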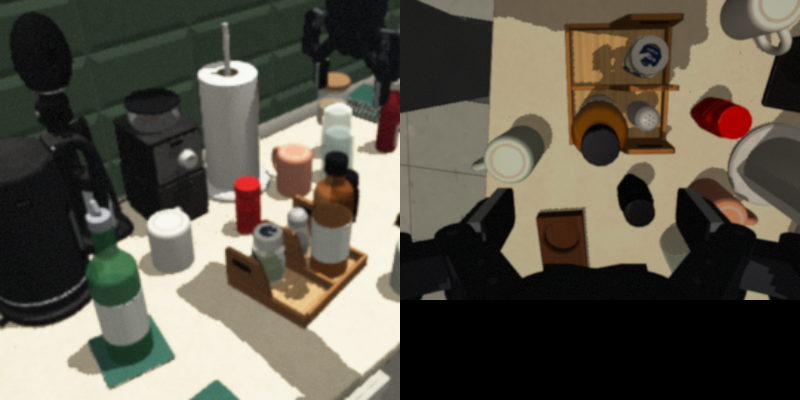

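Oil stands upright on coaster A at (125,355). The vinegar cap in the wrist panel is at (602,147). Descend partly, settle, and check the cap centre with depth.

Call:
arm_command(series=[100, 0, 0, 1, 0, 100, 0, 0, 4, 0, 100, 0, 0, 5, 0, 100, 0, 0, 5, 0, 100, 0, 0, 5, 0])

```text
clock: 9.52
eef_pos: [517.7, -39.2, 251.7]
tool_rot: [-3.14, -0.001, 1.729]
force: [0.5, 0.4, 0.6]
width: 85.6
gripper_force: 0.0
```

Call:
arm_command(series=[100, 0, 0, 0, 0, 100, 0, 0, 0, 0, 100, 0, 0, 0, 0, 100, 0, 0, 0, 0, 100, 0, 0, 0, 0])

```text
clock: 9.93
eef_pos: [518.2, -40.6, 252.8]
tool_rot: [3.141, 0.0, 1.726]
force: [-0.6, -0.2, -0.1]
width: 85.8
gripper_force: 0.0
```

```bash
cat >> h.py <<'E'
def cloud(n,z0,z1,c,r):
    "mean/extent centre of depth points with z0<z<z1 within r of c (world mm)"
    m=viewer.camera_model(n);im,d=viewer.get_image(n)
    v,u=np.nonzero(d>0);q=np.linalg.inv(m["mtx"])@np.array([u,v,np.ones(len(u))])*d[v,u]
    X=(m["R"].T@(q-m["t"][:,None])).T
    k=(X[:,2]>z0)&(X[:,2]<z1)&(np.hypot(*(X[:,:2]-c).T)<r);X=X[k]
    if len(X)==0: return 0
    return len(X),X.mean(0).round(1),cv2.minEnclosingCircle(X[:,:2].astype(np.float32)),np.median(X[:,2])
E
python3 - <<'E'
from h import *
s=monitor.read_state();print(s["eef_pos"],s["tool_rot"])
print(cloud("wrist",217,227,(517,-40),28))
print(cloud("top",217,227,(517,-40),28))
print(cloud("wrist",100,110,(565,51),30))
print(cloud("wrist",84,100,(580,-28),25))
E
```

```text
[518.21029381 -40.62463068 252.80456184] [3.14067755e+00 2.68794732e-04 1.72626832e+00]
(3664, array([520.9, -37.6, 221.2]), ((520.9657592773438, -38.4215202331543), 17.4361515045166), np.float64(221.27097132444183))
0
(3065, array([568.9,  53.1, 103.5]), ((569.5601196289062, 53.04938507080078), 22.928464889526367), np.float64(103.55794938530117))
(1196, array([583.3, -24.1,  91. ]), ((584.8884887695312, -25.317079544067383), 16.801618576049805), np.float64(91.92407671472144))
```

Call:
arm_command(series=[100, 0.1, 0.1, 1, 0, 100, 0.1, 0.1, 3, 0, 100, 0.1, 0.1, 5, 0, 100, 0.1, 0.1, 6, 0, 100, 0.1, 0.1, 6, 0])

```text
clock: 10.55
eef_pos: [517.0, -39.5, 189.8]
tool_rot: [-3.137, -0.001, 1.727]
force: [-0.5, -0.5, -0.5]
width: 85.3
gripper_force: 0.0
```

Call:
arm_command(series=[70, 0, 0, 0, 0, 40, 0, 0, 0, 0, 20, 0, 0, 0, 0, 0, 0, 0, 0, 0, 0, 0, 0, 0, 0])

```text
clock: 10.97
eef_pos: [519.7, -39.4, 193.4]
tool_rot: [3.139, 0.001, 1.726]
force: [-1.1, -0.9, 4.8]
width: 33.3
gripper_force: 59.7
```

Call:
arm_command(series=[0, 0, 0, 0, 0, 0, 0, 0, 0, 0, 0, 0, 0, 0, 0, 0, 0, 0, 0, 0, 0, 0, 0, 0, 0])

```text
clock: 11.38
eef_pos: [519.7, -39.4, 193.4]
tool_rot: [3.139, 0.001, 1.726]
force: [0.5, -0.3, 6.4]
width: 33.8
gripper_force: 60.0
```

Call:
arm_command(series=[0, 0, 0, -1, 0, 0, 0, 0, -3.5, 0, 0, 0, 0, -6.5, 0, 0, 0, 0, -10, 0, 0, 0, 0, -13, 0])

```text
clock: 11.8
eef_pos: [518.2, -39.3, 324.3]
tool_rot: [-3.141, -0.0, 1.727]
force: [0.7, 0.0, -3.4]
width: 33.6
gripper_force: 60.6
```

Call:
arm_command(series=[0, 1, -0.2, 0, 0, 0, 3, -0.5, 0, 0, 0, 5.5, -0.9, 0, 0, 0, 8, -1.3, 0, 0, 0, 11, -1.7, 0, 0])

```text
clock: 12.22
eef_pos: [483.7, 66.3, 321.7]
tool_rot: [-3.14, 0.001, 1.724]
force: [-0.1, 0.3, -4.0]
width: 33.2
gripper_force: 60.5
```

Call:
arm_command(series=[0, 3, -0.5, 0, 0, 0, 6, -0.9, 0, 0, 0, 9, -1.4, 0, 0, 0, 12, -1.8, 0, 0, 0, 15, -2.3, 0, 0])

```text
clock: 12.63
eef_pos: [437.5, 212.2, 321.8]
tool_rot: [-3.14, 0.001, 1.726]
force: [0.6, -0.0, -3.1]
width: 33.5
gripper_force: 60.5
```

Call:
arm_command(series=[0, 2.5, -0.4, 0, 0, 0, 4.5, -0.7, 0, 0, 0, 6.2, -0.9, 0, 0, 0, 6.9, -1, 1, 0, 0, 6.9, -1, 3, 0])

```text
clock: 13.05
eef_pos: [418.0, 280.8, 293.1]
tool_rot: [3.138, -0.003, 1.73]
force: [-0.3, -0.5, -3.6]
width: 33.5
gripper_force: 60.6
```

Call:
arm_command(series=[0, 0, 0, 2.5, 0, 0, 0, 0, 5, 0, 0, 0, 0, 7, 0, 0, 0, 0, 8.4, 0, 0, 0, 0, 8.8, 0])

```text
clock: 13.47
eef_pos: [416.6, 275.3, 201.1]
tool_rot: [-3.136, 0.003, 1.726]
force: [0.3, -0.9, -2.6]
width: 33.5
gripper_force: 60.5
```

Call:
arm_command(series=[0, 0, 0, 0.2, 0, 0, 0, 0, 0.4, 0, 0, 0, 0, 0.6, 0, 0, 0, 0, 0.8, 0, 0, 0, 0, 0.8, 0])

```text
clock: 13.88
eef_pos: [418.6, 277.8, 196.6]
tool_rot: [3.141, -0.0, 1.726]
force: [0.1, -0.5, -2.5]
width: 33.3
gripper_force: 60.5
```

Call:
arm_command(series=[0, 0, 0, 0, 0, 0, 0, 0, 0.05, 0, 0, 0, 0, 0.1, 0, 0, 0, 0, 0.15, 0, 0, 0, 0, 0.15, 0])

```text
clock: 14.3
eef_pos: [418.4, 277.8, 194.8]
tool_rot: [3.142, 0.0, 1.726]
force: [-0.4, -0.8, -3.2]
width: 33.2
gripper_force: 60.5
```

Call:
arm_command(series=[0, 0, 0, 0.05, 0, 0, 0, 0, 0.1, 0, 0, 0, 0, 0.15, 0, 0, 0, 0, 0.15, 0, 0, 0, 0, 0.15, 0])

```text
clock: 14.72
eef_pos: [418.4, 277.8, 193.3]
tool_rot: [-3.142, 0.0, 1.726]
force: [0.5, -0.5, -2.9]
width: 33.8
gripper_force: 60.5
```

Call:
arm_command(series=[0, 0, 0, 0.05, 0, 0, 0, 0, 0.1, 0, 0, 0, 0, 0.1, 0, 0, 0, 0, 0.1, 0, 0, 0, 0, 0.1, 0])

```text
clock: 15.13
eef_pos: [418.6, 278.2, 193.0]
tool_rot: [3.141, -0.0, 1.726]
force: [-1.2, -0.9, 5.8]
width: 32.9
gripper_force: 61.3
```

Call:
arm_command(series=[50, 0, 0, 0, 0, 80, 0, 0, 0, 0, 100, 0, 0, 0, 0, 100, 0, 0, 0, 0, 100, 0, 0, 0, 0])

```text
clock: 15.55
eef_pos: [418.5, 277.8, 192.2]
tool_rot: [-3.142, -0.0, 1.726]
force: [0.0, -0.1, 0.6]
width: 85.1
gripper_force: 0.0
```

Call:
arm_command(series=[100, 0, 0, 0, 0, 100, 0, 0, -2.5, 0, 100, 0, 0, -6, 0, 100, 0, 0, -10, 0, 100, 0, 0, -13, 0])

```text
clock: 15.97
eef_pos: [418.5, 278.4, 324.9]
tool_rot: [3.14, -0.001, 1.727]
force: [0.9, 1.6, -0.7]
width: 85.2
gripper_force: 0.0
```

Call:
arm_command(series=[100, -3.2, 1.5, 0, 0, 100, -6.4, 3, 0, 0, 100, -9.7, 4.5, 0, 0, 100, -13, 6, 0, 0, 100, -16.4, 7.5, 0, 0])

```text
clock: 16.38
eef_pos: [518.5, 126.0, 322.5]
tool_rot: [3.141, 0.0, 1.727]
force: [1.0, 0.4, 0.0]
width: 85.4
gripper_force: 0.0
```

Call:
arm_command(series=[100, -3.3, 1.5, 0, 0, 100, -6.3, 2.8, 0, 0, 100, -8.2, 3.6, 2, 0, 100, -8.2, 3.6, 5, 0, 100, -8.2, 3.6, 8, 0])

```text
clock: 16.8
eef_pos: [567.5, 49.9, 241.7]
tool_rot: [3.139, 0.0, 1.722]
force: [0.1, -0.0, -0.1]
width: 85.6
gripper_force: 0.0
```

Call:
arm_command(series=[100, 0, 0, 3, 0, 100, 0, 0, 5, 0, 100, 0, 0, 5, 0, 100, 0, 0, 5, 0, 100, 0, 0, 5, 0])

```text
clock: 17.22
eef_pos: [567.2, 52.5, 193.6]
tool_rot: [3.139, -0.0, 1.727]
force: [-0.3, 0.3, 0.2]
width: 85.2
gripper_force: 0.0
```

Run:
```python
from h import *
s=monitor.read_state();print(s["eef_pos"],s["tool_rot"],s["force"])
m=viewer.camera_model("wrist");im,d=viewer.get_image("wrist")
print(cloud("wrist",98,110,(567,52),32),cloud("wrist",86,100,(582,-27),25))
p=np.array(s["eef_pos"]);print("tcp px",proj(m,p)*800/560,proj(m,p-[0,0,60])*800/560)
cv2.imwrite("pics/w4.png",cv2.resize(im[...,::-1],(800,600)))
im,d=viewer.get_image("scene");crop(im,90,90,350,390,2,"s4")
```

```text
[567.18261522  52.47096268 193.64256068] [ 3.13935025e+00 -2.21459035e-04  1.72655660e+00] [-0.33815487  0.2507612   0.23501799]
(3721, array([569.3,  54. , 103.3]), ((569.4912109375, 52.94741439819336), 22.945783615112305), np.float64(103.41795457040948)) (1223, array([584.5, -22.2,  91.6]), ((584.96484375, -24.695777893066406), 15.759919166564941), np.float64(92.28962790597915))
tcp px [384.4193941  390.00604789] [385.54761037 325.36121597]
```

View pics/w4.png

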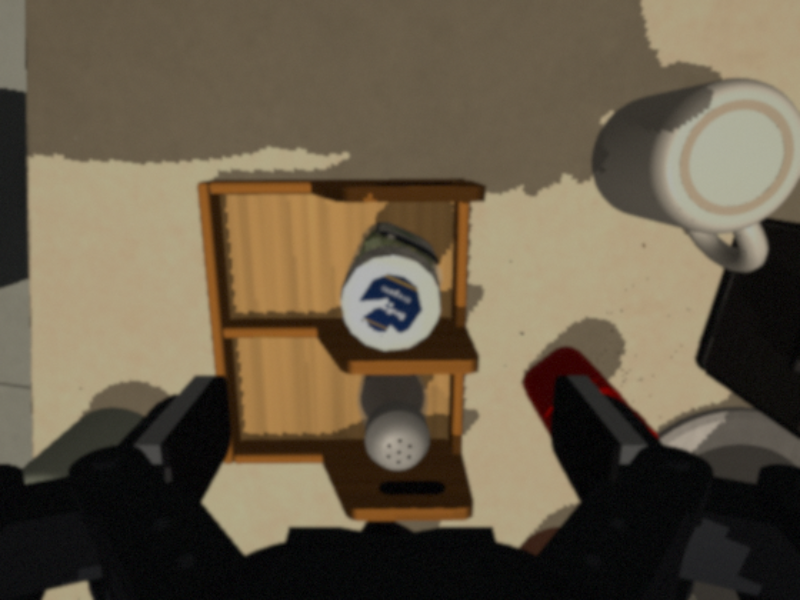

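The herb lid at (391,303) lies on the finger mid-line (columns 228–556), and salt is at (398,440). The red jar is clear of the finger path. Descend and grip.

Call:
arm_command(series=[100, 0.1, 0, 3, 0, 100, 0.1, 0, 6.5, 0, 100, 0.1, 0, 10, 0, 100, 0.1, 0, 12.5, 0, 100, 0.1, 0, 13.2, 0])

```text
clock: 17.83
eef_pos: [564.0, 52.4, 57.4]
tool_rot: [-3.136, 0.0, 1.727]
force: [0.4, 0.1, -0.5]
width: 85.4
gripper_force: 0.0
```

Call:
arm_command(series=[85, 0, 0, 0, 0, 65, 0, 0, 0, 0, 50, 0, 0, 0, 0, 0, 0, 0, 0, 0, 0, 0, 0, 0, 0])

```text
clock: 18.25
eef_pos: [567.8, 53.4, 62.9]
tool_rot: [3.137, 0.0, 1.726]
force: [-0.9, 0.5, 6.8]
width: 48.2
gripper_force: 61.7
```

Call:
arm_command(series=[0, 0, 0, 0, 0, 0, 0, 0, 0, 0, 0, 0, 0, 0, 0, 0, 0, 0, 0, 0, 0, 0, 0, 0, 0])

```text
clock: 18.67
eef_pos: [567.8, 53.4, 62.9]
tool_rot: [3.137, 0.0, 1.726]
force: [-0.5, 0.1, 6.7]
width: 48.4
gripper_force: 61.7
```

Call:
arm_command(series=[0, 0, 0, -1, 0, 0, 0, 0, -3.5, 0, 0, 0, 0, -6.5, 0, 0, 0, 0, -10, 0, 0, 0, 0, -13, 0])

```text
clock: 19.08
eef_pos: [566.3, 53.1, 193.7]
tool_rot: [3.14, -0.0, 1.727]
force: [-0.2, 0.3, -1.0]
width: 48.3
gripper_force: 62.3
```

Call:
arm_command(series=[0, -1.5, -0.5, 0, 0, 0, -4, -1.3, 0, 0, 0, -7, -2.3, 0, 0, 0, -10, -3.3, 0, 0, 0, -13, -4.3, 0, 0])

```text
clock: 19.5
eef_pos: [543.5, -83.4, 192.0]
tool_rot: [3.14, 0.001, 1.727]
force: [0.8, -0.3, -0.4]
width: 48.4
gripper_force: 62.3
```

Call:
arm_command(series=[0, -3, -1, 0, 0, 0, -6, -2, 0, 0, 0, -9, -3, 0, 0, 0, -12, -4, 0, 0, 0, -15, -5, 0, 0])

```text
clock: 19.92
eef_pos: [517.2, -239.7, 191.9]
tool_rot: [3.14, 0.001, 1.726]
force: [0.8, 0.9, -2.1]
width: 48.3
gripper_force: 62.3
```

Call:
arm_command(series=[0, -3, -1, 0, 0, 0, -6, -2, 0, 0, 0, -8.6, -2.9, 0, 0, 0, -9.8, -3.3, 2, 0, 0, -9.8, -3.3, 4, 0])

```text
clock: 20.33
eef_pos: [499.3, -346.1, 152.1]
tool_rot: [3.139, 0.006, 1.719]
force: [-1.1, -0.3, -2.1]
width: 48.4
gripper_force: 62.3
```

Call:
arm_command(series=[0, 0, 0, 1, 0, 0, 0, 0, 2, 0, 0, 0, 0, 3, 0, 0, 0, 0, 3, 0, 0, 0, 0, 3, 0])

```text
clock: 20.75
eef_pos: [500.5, -339.2, 120.5]
tool_rot: [3.142, -0.0, 1.728]
force: [-0.8, 0.1, -0.7]
width: 48.6
gripper_force: 62.3
```

Run:
```python
from h import *
s=monitor.read_state();print(s["eef_pos"],s["tool_rot"],s["force"])
m=viewer.camera_model("wrist");im,d=viewer.get_image("wrist")
p=np.array(s["eef_pos"]);print([(proj(m,X)*800/560).round() for X in(p,(484.2,-267.5,22),(499.9,-339.8,22))])
a=cv2.resize(im[...,::-1],(533,400))
im,d=viewer.get_image("top");b=cv2.resize(im[180:280,350:450,::-1],(267,400))
cv2.imwrite("pics/w5.png",np.hstack([a,b]))
```

```text
[ 500.5461244  -339.19178952  120.49839135] [ 3.14151903e+00 -2.95959647e-04  1.72777069e+00] [-0.75614775  0.12134378 -0.68550165]
[array([384., 390.]), array([375., 135.]), array([385., 301.])]
```

View pics/w5.png

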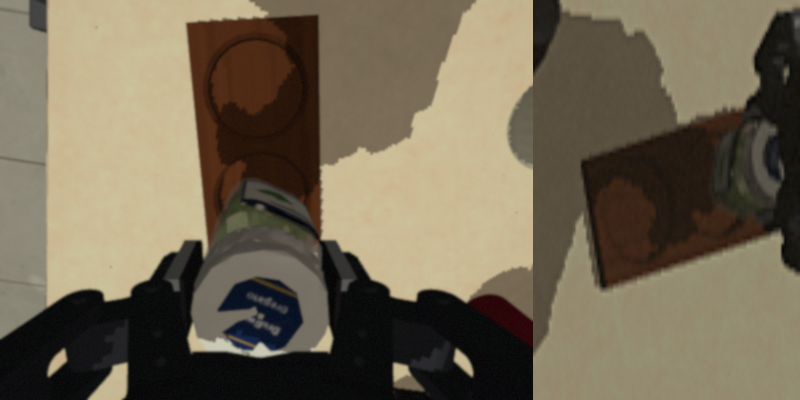

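The herb jar (leaf label visible) hangs over the second well. The free well's centre in the panel at (257,87) matches the prediction. Lower it.

Call:
arm_command(series=[0, 0, 0, 1.5, 0, 0, 0, 0, 3, 0, 0, 0, 0, 4.2, 0, 0, 0, 0, 4.8, 0, 0, 0, 0, 4.8, 0])

```text
clock: 21.27
eef_pos: [499.5, -339.5, 71.3]
tool_rot: [-3.14, -0.001, 1.727]
force: [0.4, 0.5, -0.8]
width: 48.5
gripper_force: 62.3
```

Call:
arm_command(series=[0, 0, 0, 0, 0, 0, 0, 0, 0.1, 0, 0, 0, 0, 0.15, 0, 0, 0, 0, 0.2, 0, 0, 0, 0, 0.2, 0])

```text
clock: 21.68
eef_pos: [500.3, -340.1, 70.7]
tool_rot: [3.141, 0.0, 1.726]
force: [0.7, -0.1, -1.5]
width: 48.5
gripper_force: 62.3
```

Call:
arm_command(series=[0, 0, 0, 0.05, 0, 0, 0, 0, 0.1, 0, 0, 0, 0, 0.15, 0, 0, 0, 0, 0.2, 0, 0, 0, 0, 0.2, 0])

```text
clock: 22.1
eef_pos: [500.0, -339.9, 68.2]
tool_rot: [-3.141, -0.0, 1.726]
force: [-0.2, 0.4, -1.2]
width: 48.2
gripper_force: 62.3
```

Call:
arm_command(series=[0, 0, 0, 0.05, 0, 0, 0, 0, 0.1, 0, 0, 0, 0, 0.15, 0, 0, 0, 0, 0.15, 0, 0, 0, 0, 0.15, 0])

```text
clock: 22.52
eef_pos: [500.2, -340.1, 67.0]
tool_rot: [3.141, 0.0, 1.726]
force: [0.3, 0.2, 1.1]
width: 48.0
gripper_force: 62.5
```

Call:
arm_command(series=[0, 0, 0, 0.05, 0, 0, 0, 0, 0.1, 0, 0, 0, 0, 0.1, 0, 0, 0, 0, 0.1, 0, 0, 0, 0, 0.1, 0])

```text
clock: 22.93
eef_pos: [500.3, -340.2, 67.0]
tool_rot: [3.141, 0.001, 1.726]
force: [-2.2, 1.4, 8.8]
width: 48.0
gripper_force: 63.2
```

Call:
arm_command(series=[60, 0, 0, 0, 0, 80, 0, 0, 0, 0, 100, 0, 0, 0, 0, 100, 0, 0, 0, 0, 100, 0, 0, 0, 0])

```text
clock: 23.35
eef_pos: [500.2, -339.8, 65.6]
tool_rot: [3.142, -0.0, 1.726]
force: [-0.1, 1.2, -0.1]
width: 85.3
gripper_force: 0.0
```

Call:
arm_command(series=[100, 0, 0, -1, 0, 100, 0, 0, -3.5, 0, 100, 0, 0, -7, 0, 100, 0, 0, -10.5, 0, 100, 0, 0, -14, 0])

```text
clock: 23.77
eef_pos: [500.0, -339.6, 207.9]
tool_rot: [3.141, -0.001, 1.727]
force: [0.3, -0.4, -0.7]
width: 85.3
gripper_force: 0.0
```

Call:
arm_command(series=[100, 3.5, 1.5, 0, 0, 100, 7, 3, 0, 0, 100, 10.5, 4.6, 0, 0, 100, 14, 6.1, 0, 0, 100, 17.5, 7.7, 0, 0])

```text
clock: 24.18
eef_pos: [549.2, -153.6, 206.8]
tool_rot: [3.141, 0.0, 1.726]
force: [0.8, 0.1, -0.1]
width: 85.2
gripper_force: 0.0
```

Call:
arm_command(series=[100, 3.5, 1.5, 0, 0, 100, 7, 3, 0, 0, 100, 10.5, 4.6, 0, 0, 100, 12.2, 5.3, 0, 0, 100, 12.2, 5.3, 0, 0])

```text
clock: 24.6
eef_pos: [583.7, -18.8, 207.2]
tool_rot: [3.138, -0.004, 1.736]
force: [0.4, -0.3, -0.5]
width: 85.2
gripper_force: 0.0
```

Call:
arm_command(series=[100, 0, 0, 0, 0, 100, 0, 0, 0, 0, 100, 0, 0, 0, 0, 100, 0, 0, 0, 0, 100, 0, 0, 0, 0])

```text
clock: 25.02
eef_pos: [582.4, -27.9, 205.8]
tool_rot: [-3.141, 0.0, 1.724]
force: [-0.4, -0.5, 0.1]
width: 85.3
gripper_force: 0.0
```

Run:
```python
from h import *
s=monitor.read_state();print(s["eef_pos"],s["tool_rot"],s["force"])
print(cloud("wrist",86,100,(582,-26),25))
print(cloud("top",102,114,(500,-340),35))
```

```text
[582.38068426 -27.9232008  205.82556212] [-3.14140697e+00  4.35303496e-04  1.72410932e+00] [-0.36765356 -0.45422299  0.07541299]
(1430, array([584.7, -23.8,  91.7]), ((584.816650390625, -25.23288917541504), 16.01585578918457), np.float64(92.30987704566655))
0
```

Call:
arm_command(series=[100, 0.05, 0, 3.5, 0, 100, 0.05, 0, 7.5, 0, 100, 0.05, 0, 11, 0, 100, 0.05, 0, 14, 0, 100, 0.05, 0, 16, 0])

```text
clock: 25.53
eef_pos: [580.7, -26.4, 42.8]
tool_rot: [-3.138, -0.0, 1.726]
force: [-0.4, -0.2, -0.7]
width: 85.6
gripper_force: 0.0
```

Call:
arm_command(series=[100, 0, 0, 0.5, 0, 80, 0, 0, 0.5, 0, 60, 0, 0, 0.5, 0, 50, 0, 0, 0.5, 0, 0, 0, 0, 0.5, 0])

```text
clock: 25.95
eef_pos: [583.6, -26.0, 42.5]
tool_rot: [3.139, 0.001, 1.726]
force: [-0.8, 0.6, 8.2]
width: 38.3
gripper_force: 13.5
```

Call:
arm_command(series=[0, 0, 0, 0, 0, 0, 0, 0, 0, 0, 0, 0, 0, 0, 0, 0, 0, 0, 0, 0, 0, 0, 0, 0, 0])

```text
clock: 26.37
eef_pos: [583.5, -26.1, 43.0]
tool_rot: [3.139, 0.001, 1.726]
force: [-1.4, -0.3, 6.4]
width: 36.5
gripper_force: 59.0
```

The width of 36.5 mm doesn't match the 44 mm body, so I'll look before lifting.

Run:
```python
from h import *
im,d=viewer.get_image("wrist");a=cv2.resize(im[...,::-1],(400,300))
im,d=viewer.get_image("scene");b=cv2.resize(im[110:290,180:420,::-1],(400,300),interpolation=cv2.INTER_CUBIC)
im,d=viewer.get_image("top");c=cv2.resize(im[150:240,235:355,::-1],(400,300),interpolation=cv2.INTER_CUBIC)
c=np.clip(c*1.8,0,255).astype(np.uint8)
e=cv2.resize(im[180:270,340:460,::-1],(400,300),interpolation=cv2.INTER_CUBIC)
cv2.imwrite("pics/w6.png",np.vstack([np.hstack([a,b]),np.hstack([c,e])]))
```

```text
(no output)
```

View pics/w6.png

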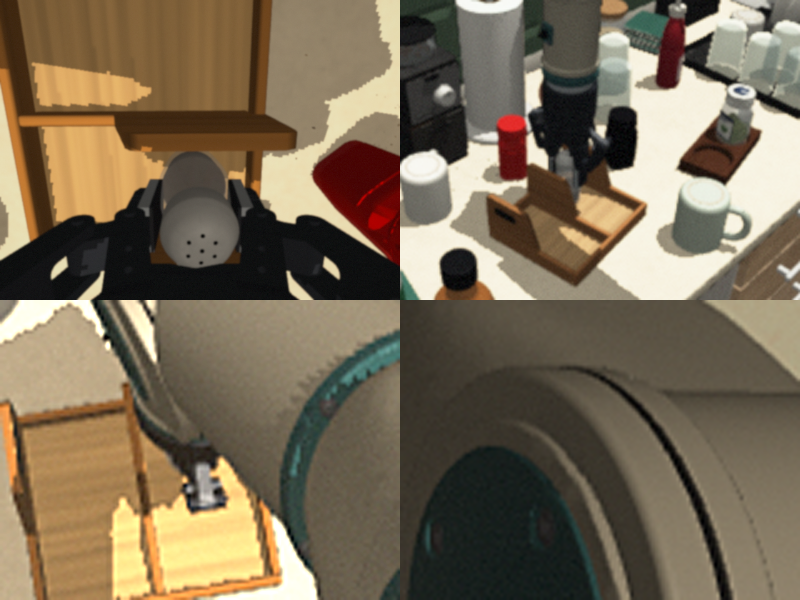

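Herb stands upright in its well (738,125). The shaker looks upright and centred between the pads at (200,230). Lift and carry.

Call:
arm_command(series=[0, 0, 0, -0.5, 0, 0, 0, 0, -2, 0, 0, 0, 0, -5, 0, 0, 0, 0, -9, 0, 0, 0, 0, -13, 0])

```text
clock: 26.93
eef_pos: [581.7, -25.9, 172.5]
tool_rot: [-3.14, -0.0, 1.727]
force: [1.3, -0.6, -0.6]
width: 36.5
gripper_force: 59.5
```

Call:
arm_command(series=[0, -1, -0.6, 0, 0, 0, -3, -1.8, 0, 0, 0, -6, -3.6, 0, 0, 0, -9, -5.4, 0, 0, 0, -12, -7.2, 0, 0])

```text
clock: 27.35
eef_pos: [529.4, -156.9, 171.7]
tool_rot: [3.14, 0.001, 1.727]
force: [1.1, -0.5, -0.8]
width: 36.5
gripper_force: 59.5
```

Call:
arm_command(series=[0, -3, -1.8, 0, 0, 0, -6, -3.6, 0, 0, 0, -8.5, -5.1, 0, 0, 0, -10, -6, 0, 0, 0, -10.4, -6.3, 2, 0])

```text
clock: 27.77
eef_pos: [484.1, -274.1, 153.9]
tool_rot: [3.137, 0.007, 1.72]
force: [0.3, 0.3, -1.7]
width: 36.2
gripper_force: 59.5
```

Call:
arm_command(series=[0, 0, 0, 2, 0, 0, 0, 0, 4, 0, 0, 0, 0, 5, 0, 0, 0, 0, 5, 0, 0, 0, 0, 5, 0])

```text
clock: 28.18
eef_pos: [484.0, -268.0, 101.2]
tool_rot: [3.141, -0.0, 1.727]
force: [-0.2, 0.3, -0.6]
width: 36.2
gripper_force: 59.5
```

Run:
```python
from h import *
s=monitor.read_state();print(s["eef_pos"],s["tool_rot"],s["force"],s["width"])
im,d=viewer.get_image("wrist");a=cv2.resize(im[...,::-1],(400,300))
im,d=viewer.get_image("scene");b=cv2.resize(im[110:290,280:520,::-1],(400,300),interpolation=cv2.INTER_CUBIC)
cv2.imwrite("pics/w7.png",np.hstack([a,b]))
```

```text
[ 484.01116419 -267.95380635  101.17866828] [ 3.14148766e+00 -5.79980797e-05  1.72687696e+00] [-0.2116272   0.32551659 -0.58173775] 36.20433423405823
```

View pics/w7.png

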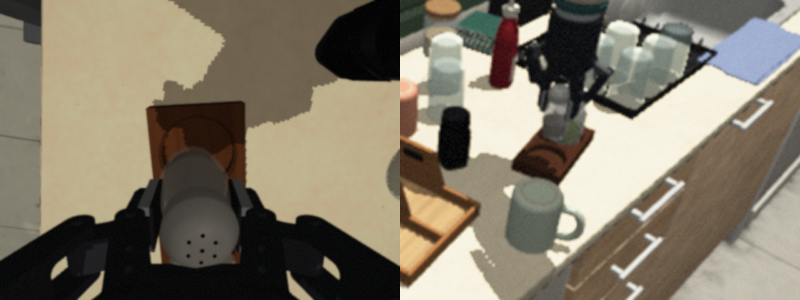

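The shaker hangs straight over the free well at panel (200,145). Lower it.

Call:
arm_command(series=[0, 0, 0, 1.5, 0, 0, 0, 0, 3, 0, 0, 0, 0, 4.2, 0, 0, 0, 0, 4.7, 0, 0, 0, 0, 4.7, 0])

```text
clock: 28.7
eef_pos: [483.5, -267.9, 53.2]
tool_rot: [-3.141, -0.001, 1.727]
force: [-0.3, -0.9, -0.4]
width: 36.4
gripper_force: 59.5
```

Call:
arm_command(series=[0, 0, 0, 0, 0, 0, 0, 0, 0.1, 0, 0, 0, 0, 0.2, 0, 0, 0, 0, 0.3, 0, 0, 0, 0, 0.3, 0])

```text
clock: 29.12
eef_pos: [483.9, -268.3, 51.0]
tool_rot: [3.141, 0.0, 1.726]
force: [0.3, 0.1, -1.2]
width: 36.5
gripper_force: 59.5
```

Call:
arm_command(series=[0, 0, 0, 0.05, 0, 0, 0, 0, 0.1, 0, 0, 0, 0, 0.15, 0, 0, 0, 0, 0.15, 0, 0, 0, 0, 0.15, 0])

```text
clock: 29.53
eef_pos: [483.8, -268.1, 49.3]
tool_rot: [3.142, -0.0, 1.726]
force: [1.0, -0.7, 0.7]
width: 36.6
gripper_force: 59.5
```

Call:
arm_command(series=[0, 0, 0, 0.05, 0, 0, 0, 0, 0.1, 0, 0, 0, 0, 0.15, 0, 0, 0, 0, 0.15, 0, 0, 0, 0, 0.15, 0])

```text
clock: 29.95
eef_pos: [483.8, -268.1, 47.8]
tool_rot: [-3.142, -0.0, 1.726]
force: [0.4, 0.1, -1.6]
width: 36.3
gripper_force: 59.5
```

Call:
arm_command(series=[0, 0, 0, 0.05, 0, 0, 0, 0, 0.1, 0, 0, 0, 0, 0.1, 0, 0, 0, 0, 0.1, 0, 0, 0, 0, 0.1, 0])

```text
clock: 30.37
eef_pos: [483.9, -268.2, 47.0]
tool_rot: [3.141, 0.0, 1.726]
force: [0.4, 0.3, 3.2]
width: 36.3
gripper_force: 60.0
```

Call:
arm_command(series=[55, 0, 0, 0, 0, 80, 0, 0, 0, 0, 100, 0, 0, 0, 0, 100, 0, 0, 0, 0, 100, 0, 0, 0, 0])

```text
clock: 30.78
eef_pos: [483.8, -268.1, 46.7]
tool_rot: [3.142, -0.0, 1.726]
force: [0.1, 0.9, 0.1]
width: 85.1
gripper_force: 0.0
```

Call:
arm_command(series=[100, 0, 0, -2, 0, 100, 0, 0, -6, 0, 100, 0, 0, -10, 0, 100, 0, 0, -14, 0, 100, 0, 0, -18, 0])

```text
clock: 31.2
eef_pos: [483.4, -267.8, 228.6]
tool_rot: [-3.141, -0.001, 1.727]
force: [0.4, -1.5, 0.2]
width: 85.6
gripper_force: 0.0
```

Call:
arm_command(series=[100, 1, 0, -3.5, 0, 100, 3, 0, -7, 0, 100, 6.5, 0, -8.6, 0, 100, 10.5, 0.2, -8.6, 0, 100, 14.5, 0.5, -8.6, 0])

```text
clock: 31.62
eef_pos: [466.3, -123.2, 314.2]
tool_rot: [3.139, 0.002, 1.724]
force: [0.7, 0.6, 0.3]
width: 85.3
gripper_force: 0.0
```

Call:
arm_command(series=[100, 4, 0.2, 0, 0, 100, 8, 0.4, 0, 0, 100, 12, 0.6, 0, 0, 100, 16, 0.8, 0, 0, 100, 20, 1, 0, 0])

```text
clock: 32.03
eef_pos: [444.5, 76.7, 313.0]
tool_rot: [3.141, 0.001, 1.726]
force: [0.4, 0.5, -0.1]
width: 85.5
gripper_force: 0.0
```

Call:
arm_command(series=[100, 4, 0.1, 0, 0, 100, 8, 0.2, 0, 0, 100, 12, 0.3, 0, 0, 100, 16, 0.4, 0, 0, 100, 18.5, 0.5, 0, 0])

```text
clock: 32.45
eef_pos: [419.8, 263.1, 313.2]
tool_rot: [3.141, -0.003, 1.731]
force: [0.1, 1.3, 0.7]
width: 85.4
gripper_force: 0.0
```

Call:
arm_command(series=[100, 2, 0, 0, 0, 100, 2, 0, 0, 0, 100, 2, 0, 0, 0, 100, 2, 0, 0, 0, 100, 2, 0, 0, 0])

```text
clock: 32.87
eef_pos: [418.8, 276.8, 312.6]
tool_rot: [-3.141, 0.001, 1.724]
force: [-0.4, -0.1, -0.5]
width: 85.6
gripper_force: 0.0
```

Run:
```python
from h import *
s=monitor.read_state();print(s["eef_pos"],s["tool_rot"],s["force"],s["width"])
print(cloud("wrist",217,227,(418,278),28))
```

```text
[418.75157443 276.79852483 312.64497391] [-3.14142188e+00  1.21982459e-03  1.72437949e+00] [-0.40555515 -0.08320774 -0.46756933] 85.58719984133661
(2146, array([420.2, 279.7, 220.8]), ((420.180419921875, 279.00396728515625), 17.498111724853516), np.float64(220.79713641049528))
```

Call:
arm_command(series=[100, -0.05, 0, 3, 0, 100, -0.05, 0, 6, 0, 100, -0.05, 0, 9, 0, 100, -0.05, 0, 11, 0, 100, -0.05, 0, 12, 0])

```text
clock: 33.33
eef_pos: [417.8, 275.4, 190.4]
tool_rot: [-3.138, 0.002, 1.724]
force: [-0.5, 0.3, 0.2]
width: 85.3
gripper_force: 0.0
```

Call:
arm_command(series=[100, 0, 0, 0, 0, 70, 0, 0, 0, 0, 40, 0, 0, 0, 0, 20, 0, 0, 0, 0, 0, 0, 0, 0, 0])

```text
clock: 33.75
eef_pos: [419.1, 278.2, 194.0]
tool_rot: [3.139, -0.001, 1.726]
force: [-0.2, 0.6, -0.2]
width: 39.0
gripper_force: 0.0
```

Call:
arm_command(series=[0, 0, 0, 0, 0, 0, 0, 0, 0, 0, 0, 0, 0, 0, 0, 0, 0, 0, 0, 0, 0, 0, 0, 0, 0])

```text
clock: 34.17
eef_pos: [419.0, 278.4, 194.2]
tool_rot: [3.139, -0.001, 1.726]
force: [-1.7, -0.6, 5.7]
width: 33.5
gripper_force: 59.2
```

Call:
arm_command(series=[0, 0, 0, -1, 0, 0, 0, 0, -3.5, 0, 0, 0, 0, -6.5, 0, 0, 0, 0, -9.5, 0, 0, 0, 0, -12, 0])

```text
clock: 34.58
eef_pos: [418.1, 278.0, 315.3]
tool_rot: [3.141, -0.001, 1.727]
force: [0.4, 0.4, -2.6]
width: 33.3
gripper_force: 60.7
```

Call:
arm_command(series=[0, -1, 0.2, 0, 0, 0, -3, 0.5, 0, 0, 0, -5.5, 0.9, 0, 0, 0, -8, 1.2, 0, 0, 0, -11, 1.7, 0, 0])

```text
clock: 35.0
eef_pos: [451.3, 170.8, 312.4]
tool_rot: [-3.14, -0.0, 1.728]
force: [1.3, 0.6, -3.3]
width: 33.3
gripper_force: 60.6
```

Call:
arm_command(series=[0, -3, 0.4, 0, 0, 0, -6, 0.9, 0, 0, 0, -9, 1.3, 0, 0, 0, -12, 1.8, 0, 0, 0, -15, 2.2, 0, 0])

```text
clock: 35.42
eef_pos: [496.7, 24.7, 312.3]
tool_rot: [-3.14, 0.0, 1.726]
force: [0.7, 1.2, -3.3]
width: 33.7
gripper_force: 60.6
```

Call:
arm_command(series=[0, -2.5, 0.4, 0, 0, 0, -4.5, 0.7, 0, 0, 0, -6.2, 1, 0, 0, 0, -6.93, 1.05, 0, 0, 0, -6.93, 1.05, 0, 0])

```text
clock: 35.83
eef_pos: [517.8, -42.4, 312.0]
tool_rot: [-3.14, 0.001, 1.723]
force: [0.2, -0.8, -2.2]
width: 33.2
gripper_force: 60.6
```

Call:
arm_command(series=[0, 0, 0, 0, 0, 0, 0, 0, 0, 0, 0, 0, 0, 0, 0, 0, 0, 0, 2, 0, 0, 0, 0, 4, 0])

```text
clock: 36.25
eef_pos: [519.2, -38.5, 273.6]
tool_rot: [3.138, 0.001, 1.728]
force: [0.1, -0.6, -2.7]
width: 33.4
gripper_force: 60.6
```

Call:
arm_command(series=[0, 0, 0, 1, 0, 0, 0, 0, 2, 0, 0, 0, 0, 2, 0, 0, 0, 0, 2, 0, 0, 0, 0, 2, 0])

```text
clock: 36.67
eef_pos: [519.1, -39.4, 253.6]
tool_rot: [3.14, 0.0, 1.727]
force: [0.1, -1.1, -3.9]
width: 33.6
gripper_force: 60.6
```

Call:
arm_command(series=[0, 0, -0.05, 1.5, 0, 0, 0, -0.05, 3, 0, 0, 0, -0.05, 4.5, 0, 0, 0, -0.05, 5.3, 0, 0, 0, -0.05, 5.3, 0])

```text
clock: 37.08
eef_pos: [517.3, -40.0, 199.0]
tool_rot: [-3.14, -0.0, 1.726]
force: [0.8, 0.4, -3.9]
width: 33.4
gripper_force: 60.5
```

Call:
arm_command(series=[0, 0, 0, 0, 0, 0, 0, 0, 0.1, 0, 0, 0, 0, 0.2, 0, 0, 0, 0, 0.25, 0, 0, 0, 0, 0.25, 0])

```text
clock: 37.5
eef_pos: [518.1, -39.9, 197.7]
tool_rot: [3.141, 0.0, 1.726]
force: [-0.8, -0.5, -2.7]
width: 33.2
gripper_force: 60.5
```

Call:
arm_command(series=[0, 0, 0, 0.05, 0, 0, 0, 0, 0.1, 0, 0, 0, 0, 0.15, 0, 0, 0, 0, 0.15, 0, 0, 0, 0, 0.15, 0])

```text
clock: 37.92
eef_pos: [517.8, -39.9, 195.8]
tool_rot: [-3.141, -0.0, 1.726]
force: [-0.8, -0.2, -2.2]
width: 33.6
gripper_force: 60.5
```

Call:
arm_command(series=[0, 0, 0, 0.05, 0, 0, 0, 0, 0.1, 0, 0, 0, 0, 0.15, 0, 0, 0, 0, 0.15, 0, 0, 0, 0, 0.15, 0])

```text
clock: 38.33
eef_pos: [518.0, -39.9, 194.7]
tool_rot: [3.141, 0.0, 1.726]
force: [-1.4, 0.1, 3.1]
width: 33.1
gripper_force: 61.1
```

Call:
arm_command(series=[0, 0, 0, 0.05, 0, 0, 0, 0, 0.1, 0, 0, 0, 0, 0.1, 0, 0, 0, 0, 0.1, 0, 0, 0, 0, 0.1, 0])

```text
clock: 38.75
eef_pos: [518.3, -39.9, 194.7]
tool_rot: [3.14, 0.001, 1.726]
force: [-2.9, -0.1, 11.8]
width: 33.3
gripper_force: 62.2
```

Call:
arm_command(series=[50, 0, 0, 0, 0, 80, 0, 0, 0, 0, 100, 0, 0, 0, 0, 100, 0, 0, 0, 0, 100, 0, 0, 0, 0])

```text
clock: 39.17
eef_pos: [517.8, -39.9, 193.1]
tool_rot: [-3.141, -0.0, 1.726]
force: [-0.0, -0.4, 0.3]
width: 85.4
gripper_force: 0.0
```

Call:
arm_command(series=[100, 0, 0, -1, 0, 100, 0, 0, -3, 0, 100, 0, 0, -6, 0, 100, 0, 0, -9, 0, 100, 0, 0, -12, 0])

```text
clock: 39.58
eef_pos: [517.6, -39.6, 315.3]
tool_rot: [3.142, -0.0, 1.727]
force: [0.5, -0.5, -0.8]
width: 85.3
gripper_force: 0.0
```

Call:
arm_command(series=[100, 3.5, 1.4, 0, 0, 100, 7, 2.8, 0, 0, 100, 10.5, 4.1, 0, 0, 100, 14, 5.5, 0, 0, 100, 17.5, 6.9, 0, 0])

```text
clock: 40.0
eef_pos: [559.1, 145.3, 314.3]
tool_rot: [3.141, 0.0, 1.726]
force: [0.8, 0.0, -0.6]
width: 85.3
gripper_force: 0.0
```

Call:
arm_command(series=[100, 3.5, 1.4, 0, 0, 100, 7, 2.8, 0, 0, 100, 10.5, 4.1, 0, 0, 100, 14, 5.55, 0, 0, 100, 14, 5.55, 0, 0])

```text
clock: 40.42
eef_pos: [590.0, 300.6, 313.7]
tool_rot: [3.141, -0.009, 1.736]
force: [-0.9, 1.2, 0.8]
width: 85.5
gripper_force: 0.0
```

Call:
arm_command(series=[100, 0, 0, 0, 0, 100, 0, 0, 0, 0, 100, 0, 0, 0, 0, 100, 0, 0, 0, 0, 100, 0, 0, 0, 0])

```text
clock: 40.83
eef_pos: [592.4, 289.0, 313.7]
tool_rot: [3.141, 0.001, 1.724]
force: [0.4, 0.4, 0.4]
width: 85.5
gripper_force: 0.0
```

Run:
```python
from h import *
s=monitor.read_state();print(s["eef_pos"],s["tool_rot"],s["force"],s["width"])
print(cloud("wrist",243,253,(592,291),28),cloud("top",217,227,(518,-40),28))
```

```text
[592.44064352 289.00720916 313.68915863] [3.14119043e+00 6.16797282e-04 1.72435133e+00] [0.39350335 0.38339327 0.37809902] 85.5421707474038
(1448, array([593.7, 295.2, 246.8]), ((594.9605712890625, 293.62469482421875), 14.401369094848633), np.float64(246.75209620022295)) (248, array([516. , -40.4, 221.2]), ((516.5693359375, -40.67493438720703), 17.274208068847656), np.float64(221.2964565683884))
```

Vinegar is back within 1 mm of where the top camera first saw it. Now fetch the oil.

Call:
arm_command(series=[100, 0.05, 0, 3, 0, 100, 0.05, 0, 6, 0, 100, 0.05, 0, 9, 0, 100, 0.05, 0, 11, 0, 100, 0.05, 0, 12, 0])

```text
clock: 41.35
eef_pos: [592.0, 290.3, 192.4]
tool_rot: [-3.141, 0.001, 1.726]
force: [-2.3, -3.1, 45.2]
width: 85.6
gripper_force: 0.0
```

Call:
arm_command(series=[100, 0, 0, 0, 0, 70, 0, 0, 0, 0, 40, 0, 0, 0, 0, 20, 0, 0, 0, 0, 0, 0, 0, 0, 0])

```text
clock: 41.77
eef_pos: [592.1, 291.0, 193.7]
tool_rot: [3.141, -0.0, 1.726]
force: [0.3, -0.3, 0.8]
width: 39.0
gripper_force: 0.0
```

Call:
arm_command(series=[0, 0, 0, 0, 0, 0, 0, 0, 0, 0, 0, 0, 0, 0, 0, 0, 0, 0, 0, 0, 0, 0, 0, 0, 0])

```text
clock: 42.18
eef_pos: [592.4, 291.1, 193.8]
tool_rot: [3.14, -0.0, 1.726]
force: [1.5, 0.2, 3.4]
width: 25.9
gripper_force: 59.6
```

That descent overshot and briefly read 45 N, so the gripper body probably touched the pourer tip. The grip is good; carry on slowly.

Call:
arm_command(series=[0, 0, 0, -1, 0, 0, 0, 0, -3, 0, 0, 0, 0, -6, 0, 0, 0, 0, -9, 0, 0, 0, 0, -11, 0])

```text
clock: 42.6
eef_pos: [591.6, 291.5, 305.7]
tool_rot: [3.141, -0.001, 1.727]
force: [0.7, 0.5, -2.4]
width: 26.4
gripper_force: 59.5
```

Call:
arm_command(series=[0, -1.5, -0.8, 0, 0, 0, -4, -2.2, 0, 0, 0, -6.5, -3.5, 0, 0, 0, -9, -4.9, 0, 0, 0, -11.5, -6.3, 0, 0])

```text
clock: 43.02
eef_pos: [545.9, 166.3, 302.7]
tool_rot: [-3.139, 0.001, 1.727]
force: [-0.2, -0.6, -3.5]
width: 26.0
gripper_force: 59.5
```

Call:
arm_command(series=[0, -2.5, -1.4, 0, 0, 0, -5, -2.8, 0, 0, 0, -7.5, -4.1, 0, 0, 0, -10, -5.4, 0, 0, 0, -11.45, -6.25, 0, 0])

```text
clock: 43.43
eef_pos: [501.4, 41.1, 302.7]
tool_rot: [-3.138, 0.002, 1.724]
force: [-1.1, 0.5, -2.4]
width: 26.0
gripper_force: 59.6
```

Call:
arm_command(series=[0, 0, 0, 0, 0, 0, 0, 0, 0, 0, 0, 0, 0, 1, 0, 0, 0, 0, 3, 0, 0, 0, 0, 5, 0])

```text
clock: 43.85
eef_pos: [504.0, 46.6, 252.7]
tool_rot: [3.14, -0.001, 1.728]
force: [-0.5, -0.3, -4.4]
width: 26.1
gripper_force: 59.6
```

Call:
arm_command(series=[0, 0, 0, 1.5, 0, 0, 0, 0, 3, 0, 0, 0, 0, 4, 0, 0, 0, 0, 4.6, 0, 0, 0, 0, 4.6, 0])

```text
clock: 44.27
eef_pos: [502.8, 45.6, 206.0]
tool_rot: [-3.139, -0.001, 1.728]
force: [-1.0, 0.2, -3.4]
width: 25.9
gripper_force: 59.6
```

Call:
arm_command(series=[0, 0, 0, 0, 0, 0, 0, 0, 0.1, 0, 0, 0, 0, 0.2, 0, 0, 0, 0, 0.2, 0, 0, 0, 0, 0.2, 0])

```text
clock: 44.68
eef_pos: [503.8, 44.9, 205.7]
tool_rot: [3.141, 0.0, 1.726]
force: [0.2, 0.6, -3.0]
width: 25.9
gripper_force: 59.6
```

Call:
arm_command(series=[0, 0, 0, 0.2, 0, 0, 0, 0, 0.5, 0, 0, 0, 0, 0.7, 0, 0, 0, 0, 0.9, 0, 0, 0, 0, 0.9, 0])

```text
clock: 45.1
eef_pos: [503.2, 44.8, 195.8]
tool_rot: [-3.141, -0.0, 1.726]
force: [0.1, -0.3, -3.1]
width: 26.2
gripper_force: 59.6
```

Call:
arm_command(series=[0, 0, 0, 0.05, 0, 0, 0, 0, 0.1, 0, 0, 0, 0, 0.15, 0, 0, 0, 0, 0.15, 0, 0, 0, 0, 0.15, 0])

```text
clock: 45.52
eef_pos: [503.6, 44.9, 194.9]
tool_rot: [3.141, 0.0, 1.726]
force: [-0.1, -0.5, -3.0]
width: 26.0
gripper_force: 59.6
```

Call:
arm_command(series=[0, 0, 0, 0.05, 0, 0, 0, 0, 0.1, 0, 0, 0, 0, 0.1, 0, 0, 0, 0, 0.1, 0, 0, 0, 0, 0.1, 0])

```text
clock: 45.93
eef_pos: [503.8, 45.0, 194.2]
tool_rot: [3.141, 0.0, 1.726]
force: [-1.7, -0.6, 1.9]
width: 26.1
gripper_force: 60.1
```

Call:
arm_command(series=[0, 0, 0, 0.05, 0, 50, 0, 0, 0.05, 0, 80, 0, 0, 0, 0, 100, 0, 0, 0, 0, 100, 0, 0, 0, 0])

```text
clock: 46.35
eef_pos: [503.6, 45.0, 193.8]
tool_rot: [3.141, -0.0, 1.726]
force: [0.1, 0.3, -1.3]
width: 73.3
gripper_force: 0.0
```

Call:
arm_command(series=[100, 0, 0, -1, 0, 100, 0, 0, -3, 0, 100, 0, 0, -6, 0, 100, 0, 0, -10, 0, 100, 0, 0, -14, 0])

```text
clock: 46.77
eef_pos: [502.7, 45.1, 335.6]
tool_rot: [-3.14, -0.001, 1.727]
force: [0.9, -0.4, -0.8]
width: 85.6
gripper_force: 0.0
```

Call:
arm_command(series=[100, -4, -1, 0, 0, 100, -8, -2, 0, 0, 100, -12, -3, 0, 0, 100, -16, -4, 0, 0, 100, -20, -5, 0, 0])

```text
clock: 47.18
eef_pos: [484.6, -162.1, 334.8]
tool_rot: [3.141, 0.001, 1.727]
force: [0.3, 0.3, 0.0]
width: 85.2
gripper_force: 0.0
```

Call:
arm_command(series=[100, -4, 0, 0, 0, 100, -8, 0, 0, 0, 100, -12, 0, 0, 0, 100, -16, 0, 0, 0, 100, -20, 0, 0, 0])

```text
clock: 47.6
eef_pos: [515.9, -360.0, 334.7]
tool_rot: [3.141, 0.0, 1.726]
force: [0.8, -0.1, 0.1]
width: 85.6
gripper_force: 0.0
```

Call:
arm_command(series=[100, -4, -1, 0, 0, 100, -8, -2, 0, 0, 100, -10, -2, 0, 0, 100, -10, -2, 0, 0, 100, -10, -2, 0, 0])

```text
clock: 48.02
eef_pos: [511.4, -460.7, 333.5]
tool_rot: [3.141, -0.001, 1.724]
force: [0.8, 1.3, 0.3]
width: 85.6
gripper_force: 0.0
```

Run:
```python
from h import *
s=monitor.read_state();print(s["eef_pos"],s["force"],s["clock"])
print(cloud("top",217,227,(518,-40),28),cloud("top",240,256,(503,44),28))
im,d=viewer.get_image("scene");cv2.imwrite("pics/end.png",cv2.resize(im[90:330,160:480,::-1],(800,600),interpolation=cv2.INTER_CUBIC))
```

```text
[ 511.38805794 -460.74192733  333.4689439 ] [0.81344533 1.32789917 0.29091787] 48.0167
(247, array([516.1, -40.4, 221.3]), ((516.1334228515625, -40.3000373840332), 17.253528594970703), np.float64(221.46439863134586)) (154, array([501.4,  45.6, 247.3]), ((503.3583984375, 45.860538482666016), 14.429542541503906), np.float64(247.24278504483692))
```

View pics/end.png

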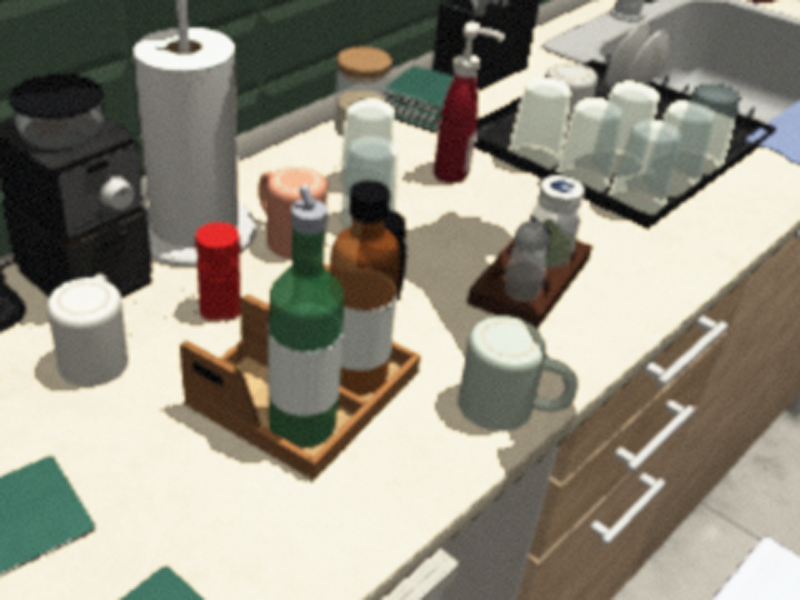

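Both bottles stand upright in the tray (oil at (305,380), vinegar at (365,320)). Salt at (527,265) and herb at (557,225) stand in the wells, and the arm is clear.

```bash
python3 -c "
from cell import workorder;print(workorder.finish_job())"
```

```text
the job is handed in; nothing more can be done
None
```

The job is handed in: the salt shaker and herb jar are in the two wells and both bottles are back in the tray, within about 1–2 mm of where they stood. However, when I re-gripped the oil bottle on its coaster, the wrist force briefly read 45 N, probably the gripper body touching the pourer tip, which may break the 40 N limit.

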